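# Set out the reservoir bottles by size

## Robot

A 7-joint arm with a two-finger parallel gripper is mounted at the origin on the work surface. World frame = base frame: x ahead of the robot, y to its left, z up, the work surface at z = 0. Lengths are in m, angles in rad, forces in N, time in s.
With the tool pointing down it reaches from about 0.425 to 0.925 m from the base axis. Payload 6.8 kg.
Tool frame: the origin (TCP) lies midway between the tips of the shut fingers; the grasp point (between the pads) lies 19 mm behind it; y points along the fingers, z is the direction in which the jaws open and shut, and the axes are right-handed (so a half turn about y gives the same grasp; the last joint's range is limited). The gripper opens to 85 mm and grips with 20 to 120 N. Pads are 22 mm wide; open, the fingers measure 114 mm over their backs; the gripper's body (76 mm by 85 mm) begins 54 mm behind the grasp point. The pads swing forward as they close: fully open they stand 13 mm farther back than shut.
Start: joints at [1.104, 0.477, 0.022, 1.555, -0.011, 1.109, -0.083], TCP at [0.237, -0.632, 0.231] pointing down, gripper open.
Joint ranges: [-2.96, 2.96], [-0.34, 2.1], [-1.41, 1.46], [0.24, 2.44], [-1.37, 4.51], [0.17, 1.92], [-2.96, 2.96]. Speed limits (rad/s): [2.39, 2.39, 3.14, 3.14, 3.14, 3.14, 3.14].

## Interface

Orientations are given as a unit quaternion [w, x, y, z].
In Python, from station import bot gives the robot as it stands. The module is installed in compiled form; this text tells all that it offers.
- The arm moves only by the shell command python3 -m crank 'ROWS' [FORCE]. ROWS is JSON, a list of rows, each an object with "linear": the shift along the tool's x, y, z in m, a list of three; "dr": the turn, a rotation vector about the tool's x, y, z in degrees, a list of three; "hand": the gripper command: -1 is shut, 1 is fully open, values between are in proportion. A call has 1 to 10 rows; each row is the pose to reach, as a shift and turn from the pose commanded when the call began, along the tool's axes at that moment; what a row does not reach only later rows make up. A row lasts 1/12 s, in which the tool goes at most 41.7 mm and 7.16 degrees, less where a joint would pass 70% of its speed; a pose out of reach is approached as far as the arm can. A call with a gripper value outside its range is refused whole. The fingers move at their own pace and stop on an object; FORCE is the grip in N (left out, the last holds). Time passes only in rows, so rows that repeat a pose let the fingers close. It gives the time, the measured TCP pose, the force and the opening at its end, in the units of the state.
- bot.get_obs(): the state, without advancing time (a new reading comes with each control period).
- bot.read_camera(name): name is "scene" or "top"; returns the picture (420x560x3 uint8, blue, green, red); there is no depth.
- bot.camera_params(name): a dict with "K" (3x3 intrinsics, pixels), "R" (3x3) and "t" (3): a world point X has camera coordinates R X + t. Camera axes: x right, y down, z forward; pixel columns grow to the right and rows downward; lengths in m; the calibration is good to about 2 mm. A picture is of the moment at which its call begins. camera_params takes no time and is no camera call.
- bot.hand_in(): hands the job in, once; it reports no verdict.
Trained networks look in the newest picture that a camera, given by its name, has taken for a name from the list of things; names that differ only in an ending like _2 or _b are one class to them, and where a whole thing is asked for, a point or a joint stands for the part that bears it (a point fixed in the world has none). Each returns a list of dicts, best first, with "score" (0 to 1); they miss things now and then, are a little off and sometimes report something else, mostly with a low value. They report only what shows in the picture. A call takes as long as a camera call. They do not tell look-alikes from the thing itself.
- bot.search_frame(camera, target): "extent" ([left, top, right, bottom] in pixels, round what is visible of it).
- bot.cut_out(camera, target): "pixels" (420x560 bool, what is visible of it) and "extent" ([left, top, right, bottom] in pixels, round what is visible of it).
- bot.place_of(camera, target): "xy" ([column, row] in pixels: a listed point, or the origin of a listed thing).
The state is a dict: "t": time; "q": joint angles; "joint_vel": joint speeds; "joint_torque": joint torques, N m; "eef_pos": TCP position; "tool_rot": TCP orientation; "contact_force": force on the tool from outside, world axes, zero at the start; "torque": the same for the moment, N m; "gripper_width": opening from 0.0 (shut) to 1.0 (fully open).
Only numpy, scipy, OpenCV 4.12 (cv2) and the standard library are available. Lean on these libraries where they do the work, as an engineer would, in place of code of your own. Each camera call takes 0.05 s, during which the arm holds its last target. There are 200 camera calls.

## Task

Set out the clean solvent bottles for the next run: stand each of the four capped bottles upright in the square white tray of its own size, the largest bottle in the largest tray and so on down to the smallest in the smallest. Set each one down gently rather than dropping or ramming it, do not tip any bottle over, and leave the bottle without a cap and the conical flask where they stand.

Things in the scene. Friction and masses are not known exactly. Their poses are not given: they have to be found in the camera images.
- bottle_xl_mid (a point): The largest of the four capped bottles: upright round clear-glass laboratory bottle with a ribbed blue screw cap, loose, about 160 g. 64 mm in diameter, 102 mm tall with its cap; the straight glass wall runs from the foot to 65 mm up, the cap is 46 mm in diameter and takes the top 20 mm. This point is on its axis, half-way up (51 mm above its underside); z points up the bottle.
- tray_xl: The largest of the four square white trays: low, open, grey inside, fixed to the bench, takes the 64 mm bottle. 88 mm square outside, 80 mm inside, walls 4 mm thick and 10 mm high from the bench, inner floor 4 mm above the bench. Origin: centre of its underside, on the bench; x and y along its sides, z up.
- bottle_l_mid (a point): The second largest of the four capped bottles: upright round clear-glass laboratory bottle with a ribbed blue screw cap, loose, about 120 g. 54 mm in diameter, 90 mm tall with its cap; the straight glass wall runs from the foot to 58 mm up, the cap is 39 mm in diameter and takes the top 18 mm. This point is on its axis, half-way up (45 mm above its underside); z points up the bottle.
- tray_l: The second largest of the four square white trays: low, open, grey inside, fixed to the bench, takes the 54 mm bottle. 78 mm square outside, 70 mm inside, walls 4 mm thick and 10 mm high from the bench, inner floor 4 mm above the bench. Origin: centre of its underside, on the bench; x and y along its sides, z up.
- bottle_m_mid (a point): The third largest of the four capped bottles: upright round clear-glass laboratory bottle with a ribbed blue screw cap, loose, about 80 g. 44 mm in diameter, 78 mm tall with its cap; the straight glass wall runs from the foot to 50 mm up, the cap is 32 mm in diameter and takes the top 16 mm. This point is on its axis, half-way up (39 mm above its underside); z points up the bottle.
- tray_m: The third largest of the four square white trays: low, open, grey inside, fixed to the bench, takes the 44 mm bottle. 68 mm square outside, 60 mm inside, walls 4 mm thick and 10 mm high from the bench, inner floor 4 mm above the bench. Origin: centre of its underside, on the bench; x and y along its sides, z up.
- bottle_s_mid (a point): The smallest of the four capped bottles: upright round clear-glass laboratory bottle with a ribbed blue screw cap, loose, about 50 g. 34 mm in diameter, 66 mm tall with its cap; the straight glass wall runs from the foot to 42 mm up, the cap is 24 mm in diameter and takes the top 13 mm. This point is on its axis, half-way up (33 mm above its underside); z points up the bottle.
- tray_s: The smallest of the four square white trays: low, open, grey inside, fixed to the bench, takes the 34 mm bottle. 58 mm square outside, 50 mm inside, walls 4 mm thick and 10 mm high from the bench, inner floor 4 mm above the bench. Origin: centre of its underside, on the bench; x and y along its sides, z up.
- open_bottle_mid (a point): A bystander: the clear-glass bottle without a cap, loose, upright, its mouth open. 54 mm in diameter, about 83 mm tall. This point is on its axis, 42 mm up. It stays where it stands.
- flask_mid (a point): A bystander: a clear-glass conical flask, wide foot and narrow neck, loose, upright. 70 mm in diameter at the foot, 30 mm at the lip, 92 mm tall. This point is on its axis, 46 mm up. It stays where it stands.
Not all that is in view belongs to the job. What is shaped like the part that bears bottle_s_mid but purple or turquoise is not meant.

How it is judged:
By the outcome, as a careful person would: the job done as asked, in the order asked, and still so for the second after the job is handed in, with the robot touching nothing.
It also fails if it takes over 112 s, if anything falls off the work surface, if the arm or the gripper's body presses on something with over 40 N, if the wrist force passes 120 N, or if a joint passes its speed limit or range.

## Working session

There is one attempt and no reset: what is moved stays moved. The work goes in short steps, Python scripts to look and compute and a shell command to move; the robot and the scene stay as the last step left them, time stands still between calls to the robot, and variables do not carry over. Pictures are saved under pics/ and viewed, about 12 in all and at most 16, crops included, and the job is handed in when it is done.

```bash
mkdir -p pics; cat > h.py <<'E'
from station import bot
import numpy as np, cv2, json
from scipy.spatial.transform import Rotation as Rn
def ray(cam,uv,z):
    p=bot.camera_params(cam);K,R,t=[np.array(p[k],float) for k in('K','R','t')]
    d=R.T@np.linalg.inv(K)@np.array([uv[0],uv[1],1.]);c=-R.T@t
    return c+d*(z-c[2])/d[2]
def proj(cam,X):
    p=bot.camera_params(cam);K,R,t=[np.array(p[k],float) for k in('K','R','t')]
    v=K@(R@np.array(X)+t);return v[:2]/v[2]
E
python3 - <<'E'
from h import *
for c in('scene','top'):
    cv2.imwrite(f'pics/{c}0.png',bot.read_camera(c))
    p=bot.camera_params(c);print(c,np.round(-np.array(p['R']).T@np.array(p['t']),3))
H=dict(bottle_xl_mid=.051,bottle_l_mid=.045,bottle_m_mid=.039,bottle_s_mid=.033,open_bottle_mid=.042,flask_mid=.046,tray_xl=0,tray_l=0,tray_m=0,tray_s=0)
for n,z in H.items():
    for c in('top','scene'):
        print(n,c,[(round(d['score'],2),np.round(d['xy']).tolist(),np.round(ray(c,d['xy'],z)[:2],3).tolist()) for d in bot.place_of(c,n)[:4]])
o=bot.get_obs();print(o['t'],o['eef_pos'],o['tool_rot'],Rn.from_quat(np.roll(o['tool_rot'],-1)).as_matrix().round(3),o['gripper_width'])
E
```

```text
scene [1.168 0.523 0.888]
top [ 0.338 -0.009  1.017]
bottle_xl_mid top [(0.89, [195.0, 228.0], [0.443, 0.169])]
bottle_xl_mid scene [(0.87, [360.0, 234.0], [0.442, 0.167])]
bottle_l_mid top [(0.69, [101.0, 181.0], [0.547, 0.394])]
bottle_l_mid scene [(0.85, [434.0, 317.0], [0.531, 0.39])]
bottle_m_mid top [(0.63, [276.0, 145.0], [0.646, -0.012])]
bottle_m_mid scene [(0.76, [238.0, 256.0], [0.649, -0.002]), (0.54, [435.0, 320.0], [0.531, 0.394])]
bottle_s_mid top [(0.79, [404.0, 239.0], [0.431, -0.315]), (0.76, [375.0, 303.0], [0.283, -0.246]), (0.7, [407.0, 274.0], [0.35, -0.319])]
bottle_s_mid scene [(0.76, [229.0, 139.0], [0.355, -0.301]), (0.69, [206.0, 147.0], [0.42, -0.324]), (0.56, [259.0, 136.0], [0.293, -0.249])]
open_bottle_mid top [(0.98, [192.0, 154.0], [0.619, 0.187])]
open_bottle_mid scene [(0.52, [234.0, 253.0], [0.649, -0.014])]
flask_mid top [(0.74, [345.0, 234.0], [0.439, -0.175])]
flask_mid scene [(0.58, [245.0, 175.0], [0.45, -0.159])]
tray_xl top [(0.75, [358.0, 162.0], [0.621, -0.214])]
tray_xl scene [(0.79, [181.0, 219.0], [0.625, -0.208]), (0.46, [294.0, 223.0]
[... 300 characters left out ...]
91, [429.0, 199.0], [0.533, -0.387]), (0.86, [262.0, 224.0], [0.461, 0.017]), (0.73, [141.0, 265.0], [0.356, 0.302])]
tray_m scene [(0.88, [157.0, 172.0], [0.544, -0.38]), (0.7, [429.0, 256.0], [0.359, 0.301]), (0.62, [294.0, 224.0], [0.469, 0.009])]
tray_s top [(0.91, [429.0, 199.0], [0.533, -0.387]), (0.86, [262.0, 224.0], [0.461, 0.017]), (0.73, [141.0, 265.0], [0.356, 0.302])]
tray_s scene [(0.88, [157.0, 172.0], [0.544, -0.38]), (0.7, [429.0, 256.0], [0.359, 0.301]), (0.62, [294.0, 224.0], [0.469, 0.009])]
1.1 [ 0.23704705 -0.63204491  0.23134531] [-0.12617212  0.12617192 -0.69572185  0.6957962 ] [[-0.936  0.     0.351]
 [-0.351 -0.    -0.936]
 [ 0.    -1.     0.   ]] 1.0014073210816847
```

View pics/top0.png

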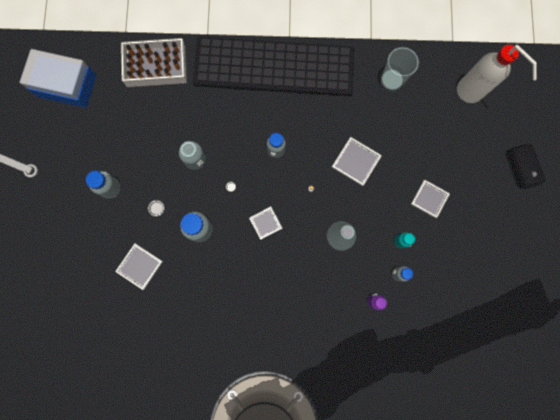

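View pics/scene0.png

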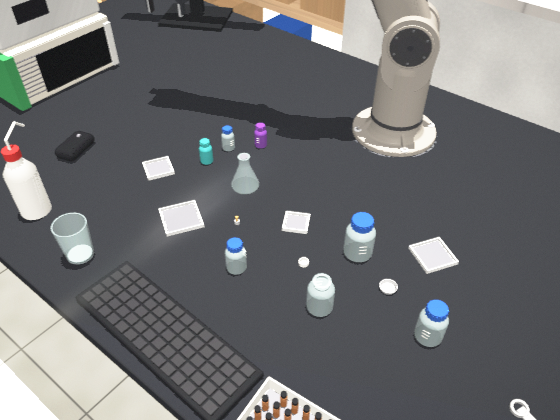

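The top view shows the bottles at xl (195,227), l (100,184), m (277,146) and s (403,273), with s between the turquoise and purple decoys. The trays are at (357,161), (139,266), (430,198) and (265,222). Next I'll refine the positions from the cap colour and tray outlines.

```bash
cat > meas.py <<'E'
from h import *
def caps(cam):
    im=cv2.cvtColor(bot.read_camera(cam),cv2.COLOR_BGR2HSV)
    m=cv2.inRange(im,(100,150,60),(118,255,255))
    n,l,s,c=cv2.connectedComponentsWithStats(m)
    return [(c[i],s[i,4]) for i in range(1,n) if s[i,4]>15]
A=dict(xl=(.443,.169,.092),l=(.54,.392,.081),m=(.647,-.007,.07),s=(.352,-.312,.0595))
def bottles(A=A):
    for c in('top','scene'):
        C=caps(c)
        for n,(x,y,z) in A.items():
            u=proj(c,(x,y,z));k=min(C,key=lambda k:np.hypot(*(k[0]-u)))
            print(n,c,np.round(k[0],1),k[1],np.round(ray(c,k[0],z)[:2],4))
T=dict(xl=(.621,-.211),l=(.357,.301),m=(.536,-.385),s=(.463,.015))
def trays():
    im=bot.read_camera('top')
    m=cv2.inRange(im,(110,110,110),(255,255,255))
    m=cv2.morphologyEx(m,cv2.MORPH_CLOSE,np.ones((5,5)))
    cs,_=cv2.findContours(m,cv2.RETR_EXTERNAL,cv2.CHAIN_APPROX_NONE)
    for n,(x,y) in T.items():
        u=proj('top',(x,y,0.006))
        k=min(cs,key=lambda k:np.hypot(*(k[:,0].mean(0)-u)))
        W=np.array([ray('top',p,0.008)[:2] for p in k[:,0]],np.float32)
        r=cv2.minAreaRect(W);print('tray',n,np.round(r[0],4),np.round(r[1],3),round(r[2],1))
if __name__=='__main__': bottles();trays()
E
python3 meas.py
```

```text
xl top [191.2 223.5] 361 [0.4473 0.1703]
l top [ 94.7 179.2] 267 [0.5431 0.3941]
m top [275.7 139.4] 159 [ 0.6509 -0.0098]
s top [406.8 273.2] 111 [ 0.3521 -0.3109]
xl scene [362.1 221.9] 387 [0.4462 0.1691]
l scene [436.6 310.1] 393 [0.5419 0.3926]
m scene [234.3 244.4] 194 [ 0.6488 -0.0104]
s scene [226.7 129.1] 67 [ 0.3511 -0.3101]
tray xl [ 0.623  -0.2087] [0.09  0.092] 59.4
tray l [0.3535 0.3053] [0.081 0.081] 59.2
tray m [ 0.5339 -0.3876] [0.071 0.072] 61.1
tray s [0.4642 0.0102] [0.061 0.061] 29.7
```

```bash
python3 -m crank '[{"linear":[-0.34,0,-0.205],"dr":[0,20.6,0],"hand":1},{"linear":[-0.34,0,-0.205],"dr":[0,20.6,0],"hand":1},{"linear":[-0.34,0,-0.205],"dr":[0,20.6,0],"hand":1},{"linear":[-0.34,0,-0.205],"dr":[0,20.6,0],"hand":1},{"linear":[-0.34,0,-0.205],"dr":[0,20.6,0],"hand":1},{"linear":[-0.34,0,-0.205],"dr":[0,20.6,0],"hand":1},{"linear":[-0.34,0,-0.205],"dr":[0,20.6,0],"hand":1},{"linear":[-0.34,0,-0.205],"dr":[0,20.6,0],"hand":1},{"linear":[-0.34,0,-0.205],"dr":[0,20.6,0],"hand":1},{"linear":[-0.34,0,-0.205],"dr":[0,20.6,0],"hand":1}]' 40
cat > go.py <<'E'
from h import *
import sys
o=bot.get_obs();R=Rn.from_quat(np.roll(o['tool_rot'],-1)).as_matrix()
print('t',round(o['t'],2),'p',o['eef_pos'].round(4) if hasattr(o['eef_pos'],'round') else o['eef_pos'],'w',round(o['gripper_width'],3),'F',np.round(o['contact_force'],1))
print('R',R.round(3).tolist(),'q',np.round(o['q'],2))
a=list(map(float,sys.argv[1:]))
for i in range(0,len(a),3): print(a[i:i+3],'linear',np.round(R.T@(np.array(a[i:i+3])-o['eef_pos']),4))
E
python3 go.py .447 .17 .2 .447 .17 .033
```

```text
t: 2.08
eef_pos: [0.487, -0.3153, 0.2316]
tool_rot: [0.003, -0.001, 0.708, -0.706]
contact_force: [0.7, 1.1, 0.8]
gripper_width: 1.001
t 2.08 p [ 0.487  -0.3153  0.2316] w 1.001 F [0.7 1.1 0.8]
R [[-1.0, 0.002, 0.005], [-0.005, 0.002, -1.0], [-0.002, -1.0, -0.002]] q [ 0.51  0.32 -0.05  1.79  0.02  1.03 -1.11]
[0.447, 0.17, 0.2] linear [ 0.0375  0.0324 -0.4854]
[0.447, 0.17, 0.033] linear [ 0.0379  0.1994 -0.4851]
```

```bash
python3 -m crank '[{"linear":[0,0,-0.4],"dr":[0,0,0],"hand":1},{"linear":[0,0,-0.4],"dr":[0,0,0],"hand":1},{"linear":[0,0,-0.4],"dr":[0,0,0],"hand":1},{"linear":[0.01,0,-0.4],"dr":[0,0,0],"hand":1},{"linear":[0.01,0,-0.4],"dr":[0,0,0],"hand":1},{"linear":[0.02,0,-0.4],"dr":[0,0,0],"hand":1},{"linear":[0.03,0,-0.4],"dr":[0,0,0],"hand":1},{"linear":[0.037,0,-0.4],"dr":[0,0,0],"hand":1},{"linear":[0.037,0,-0.4],"dr":[0,0,0],"hand":1},{"linear":[0.037,0,-0.4],"dr":[0,0,0],"hand":1}]'
python3 go.py .447 .17 .22 .447 .17 .033
```

```text
t: 2.92
eef_pos: [0.4456, 0.0832, 0.2318]
tool_rot: [0.001, -0.001, 0.707, -0.707]
contact_force: [0.6, -0.4, 0.1]
gripper_width: 0.998
t 2.92 p [0.4456 0.0832 0.2318] w 0.998 F [ 0.6 -0.4  0.1]
R [[-1.0, 0.001, 0.003], [-0.003, 0.001, -1.0], [-0.001, -1.0, -0.001]] q [-0.02  0.13 -0.33  2.04  0.05  0.98 -1.94]
[0.447, 0.17, 0.22] linear [-0.0016  0.0119 -0.0868]
[0.447, 0.17, 0.033] linear [-0.0015  0.1989 -0.0866]
```

```bash
python3 -m crank '[{"linear":[-0.0015,0,-0.04],"dr":[0,0,0],"hand":1},{"linear":[-0.0015,0,-0.08],"dr":[0,0,0],"hand":1},{"linear":[-0.0015,0.02,-0.0866],"dr":[0,0,0],"hand":1},{"linear":[-0.0015,0.05,-0.0866],"dr":[0,0,0],"hand":1},{"linear":[-0.0015,0.08,-0.0866],"dr":[0,0,0],"hand":1},{"linear":[-0.0015,0.105,-0.0866],"dr":[0,0,0],"hand":1},{"linear":[-0.0015,0.125,-0.0866],"dr":[0,0,0],"hand":1},{"linear":[-0.0015,0.14,-0.0866],"dr":[0,0,0],"hand":1},{"linear":[-0.0015,0.14,-0.0866],"dr":[0,0,0],"hand":1}]'
python3 - <<'E'
from h import *
im=bot.read_camera('scene');u=proj('scene',(.447,.17,.08)).astype(int)
c=im[max(0,u[1]-90):u[1]+70,u[0]-90:u[0]+90]
cv2.imwrite('pics/c1.png',cv2.resize(c,None,fx=3,fy=3,interpolation=cv2.INTER_CUBIC))
E
python3 go.py .447 .17 .033
```

```text
t: 3.67
eef_pos: [0.4464, 0.165, 0.0887]
tool_rot: [0.002, 0.001, -0.706, 0.708]
contact_force: [-0.5, -0.2, 0.4]
gripper_width: 1.0
t 3.72 p [0.4473 0.1655 0.0903] w 1.002 F [-0.3 -0.1 -0. ]
R [[-1.0, -0.003, -0.001], [0.001, -0.001, -1.0], [0.003, -1.0, 0.001]] q [-0.19  0.38 -0.35  2.12  0.2   0.68 -2.25]
[0.447, 0.17, 0.033] linear [ 0.0002  0.0573 -0.0045]
```

View pics/c1.png

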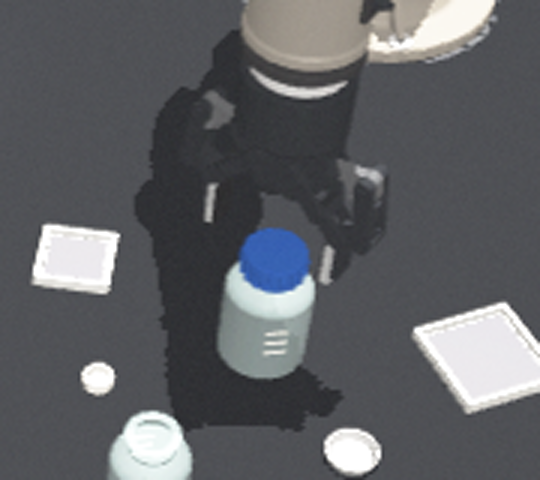

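The crop shows the open pads straddling the blue cap at about (272,255), so I'll descend and grip.

```bash
python3 -m crank '[{"linear":[0,0.015,-0.004],"dr":[0,0,0],"hand":1},{"linear":[0,0.03,-0.004],"dr":[0,0,0],"hand":1},{"linear":[0,0.045,-0.004],"dr":[0,0,0],"hand":1},{"linear":[0,0.055,-0.004],"dr":[0,0,0],"hand":1},{"linear":[0,0.057,-0.004],"dr":[0,0,0],"hand":1},{"linear":[0,0.057,-0.004],"dr":[0,0,0],"hand":0.4},{"linear":[0,0.057,-0.004],"dr":[0,0,0],"hand":0},{"linear":[0,0.057,-0.004],"dr":[0,0,0],"hand":-1},{"linear":[0,0.057,-0.004],"dr":[0,0,0],"hand":-1},{"linear":[0,0.057,-0.004],"dr":[0,0,0],"hand":-1}]' 40
python3 go.py .447 .17 .2
```

```text
t: 4.55
eef_pos: [0.4489, 0.1701, 0.0354]
tool_rot: [0.0, 0.001, 0.707, -0.707]
contact_force: [-2.3, -0.4, 6.8]
gripper_width: 0.737
t 4.55 p [0.4489 0.1701 0.0354] w 0.737 F [-2.3 -0.4  6.8]
R [[-1.0, 0.002, -0.001], [0.001, 0.0, -1.0], [-0.002, -1.0, -0.0]] q [-0.24  0.48 -0.31  2.14  0.27  0.55 -2.32]
[0.447, 0.17, 0.2] linear [ 1.700e-03 -1.646e-01  1.000e-04]
```

```bash
python3 -m crank '[{"linear":[0,0,0],"dr":[0,0,0],"hand":-1},{"linear":[0,-0.005,0],"dr":[0,0,0],"hand":-1},{"linear":[0,-0.02,0],"dr":[0,0,0],"hand":-1},{"linear":[0,-0.045,0],"dr":[0,0,0],"hand":-1},{"linear":[0,-0.075,0],"dr":[0,0,0],"hand":-1},{"linear":[0,-0.105,0],"dr":[0,0,0],"hand":-1},{"linear":[0,-0.13,0],"dr":[0,0,0],"hand":-1},{"linear":[0,-0.15,0],"dr":[0,0,0],"hand":-1},{"linear":[0,-0.16,0],"dr":[0,0,0],"hand":-1},{"linear":[0,-0.16,0],"dr":[0,0,0],"hand":-1}]'
python3 go.py .623 -.209 .195
```

```text
t: 5.38
eef_pos: [0.4495, 0.1705, 0.1967]
tool_rot: [0.001, 0.002, 0.708, -0.707]
contact_force: [0.1, -0.9, -1.1]
gripper_width: 0.735
t 5.38 p [0.4495 0.1705 0.1967] w 0.735 F [ 0.1 -0.9 -1.1]
R [[-1.0, 0.004, -0.001], [0.001, 0.002, -1.0], [-0.004, -1.0, -0.002]] q [-0.14  0.22 -0.4   2.03  0.11  0.91 -2.17]
[0.623, -0.209, 0.195] linear [-0.1738  0.0019  0.3793]
```

```bash
python3 -m crank '[{"linear":[-0.006,0,0.013],"dr":[0,0,0],"hand":-1},{"linear":[-0.018,0,0.039],"dr":[0,0,0],"hand":-1},{"linear":[-0.035,0,0.076],"dr":[0,0,0],"hand":-1},{"linear":[-0.052,0,0.113],"dr":[0,0,0],"hand":-1},{"linear":[-0.069,0,0.15],"dr":[0,0,0],"hand":-1},{"linear":[-0.086,0,0.187],"dr":[0,0,0],"hand":-1},{"linear":[-0.103,0,0.224],"dr":[0,0,0],"hand":-1},{"linear":[-0.12,0,0.261],"dr":[0,0,0],"hand":-1},{"linear":[-0.136,0,0.296],"dr":[0,0,0],"hand":-1},{"linear":[-0.148,0,0.322],"dr":[0,0,0],"hand":-1}]'
python3 go.py .623 -.209 .06
```

```text
t: 6.22
eef_pos: [0.5957, -0.1563, 0.1921]
tool_rot: [0.002, -0.0, -0.707, 0.707]
contact_force: [-0.2, 0.5, -1.2]
gripper_width: 0.737
t 6.22 p [ 0.5957 -0.1563  0.1921] w 0.737 F [-0.2  0.5 -1.2]
R [[-1.0, -0.003, -0.004], [0.004, -0.001, -1.0], [0.003, -1.0, 0.001]] q [ 0.31  0.43 -0.2   1.73  0.1   1.   -1.51]
[0.623, -0.209, 0.06] linear [-0.0279  0.1321  0.0525]
```

```bash
python3 -m crank '[{"linear":[-0.014,0,0.025],"dr":[0,0,0],"hand":-1},{"linear":[-0.024,0,0.044],"dr":[0,0,0],"hand":-1},{"linear":[-0.029,0.005,0.053],"dr":[0,0,0],"hand":-1},{"linear":[-0.029,0.025,0.053],"dr":[0,0,0],"hand":-1},{"linear":[-0.029,0.055,0.053],"dr":[0,0,0],"hand":-1},{"linear":[-0.029,0.085,0.053],"dr":[0,0,0],"hand":-1},{"linear":[-0.029,0.11,0.053],"dr":[0,0,0],"hand":-1},{"linear":[-0.029,0.125,0.053],"dr":[0,0,0],"hand":-1},{"linear":[-0.029,0.13,0.053],"dr":[0,0,0],"hand":-1},{"linear":[-0.029,0.13,0.053],"dr":[0,0,0],"hand":-1}]'
python3 - <<'E'
from h import *
im=bot.read_camera('scene');u=proj('scene',(.623,-.209,.05)).astype(int)
c=im[u[1]-80:u[1]+70,u[0]-90:u[0]+90]
cv2.imwrite('pics/c2.png',cv2.resize(c,None,fx=3,fy=3,interpolation=cv2.INTER_CUBIC))
E
python3 go.py .624 -.209 .0395
```

```text
t: 7.05
eef_pos: [0.6231, -0.2038, 0.0615]
tool_rot: [-0.002, -0.002, 0.708, -0.707]
contact_force: [0.1, 1.0, -1.1]
gripper_width: 0.736
t 7.1 p [ 0.6244 -0.2043  0.0633] w 0.733 F [ 0.6 -0.3 -0.8]
R [[-1.0, -0.002, 0.0], [-0.0, 0.001, -1.0], [0.002, -1.0, -0.001]] q [ 0.34  0.64 -0.17  1.71  0.14  0.8  -1.46]
[0.624, -0.209, 0.0395] linear [0.0003 0.0238 0.0047]
```

View pics/c2.png

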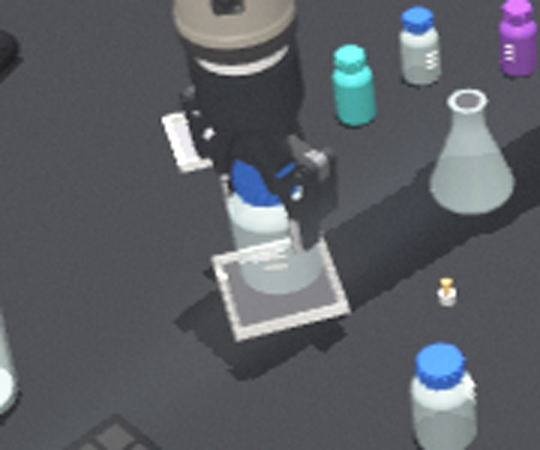

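```bash
python3 -m crank '[{"linear":[0,0,0.0025],"dr":[0,0,0],"hand":-1},{"linear":[0,0.003,0.0047],"dr":[0,0,0],"hand":-1},{"linear":[0,0.007,0.0047],"dr":[0,0,0],"hand":-1},{"linear":[0,0.011,0.0047],"dr":[0,0,0],"hand":-1},{"linear":[0,0.014,0.0047],"dr":[0,0,0],"hand":-1},{"linear":[0,0.016,0.0047],"dr":[0,0,0],"hand":-1},{"linear":[0,0.018,0.0047],"dr":[0,0,0],"hand":-1},{"linear":[0,0.019,0.0047],"dr":[0,0,0],"hand":-1},{"linear":[0,0.02,0.0047],"dr":[0,0,0],"hand":-1},{"linear":[0,0.02,0.0047],"dr":[0,0,0],"hand":-1}]'
python3 go.py .624 -.209 .0375
```

```text
t: 7.93
eef_pos: [0.6249, -0.2098, 0.0441]
tool_rot: [-0.0, 0.0, 0.707, -0.707]
contact_force: [-0.4, 0.2, -1.5]
gripper_width: 0.738
t 7.93 p [ 0.6249 -0.2098  0.0441] w 0.738 F [-0.4  0.2 -1.5]
R [[-1.0, -0.0, -0.001], [0.001, 0.0, -1.0], [0.0, -1.0, -0.0]] q [ 0.35  0.67 -0.16  1.72  0.14  0.77 -1.46]
[0.624, -0.209, 0.0375] linear [ 0.0009  0.0066 -0.0008]
```

```bash
python3 -m crank '[{"linear":[0,0.001,0],"dr":[0,0,0],"hand":-1},{"linear":[0,0.002,0],"dr":[0,0,0],"hand":-1},{"linear":[0,0.003,0],"dr":[0,0,0],"hand":-1},{"linear":[0,0.004,0],"dr":[0,0,0],"hand":-1},{"linear":[0,0.005,0],"dr":[0,0,0],"hand":-1},{"linear":[0,0.005,0],"dr":[0,0,0],"hand":-1}]'

```

```text
t: 8.43
eef_pos: [0.625, -0.2099, 0.0396]
tool_rot: [0.0, -0.0, -0.707, 0.707]
contact_force: [-2.1, 0.7, 1.8]
gripper_width: 0.73
```

```bash
python3 -m crank '[{"linear":[0,0.0005,0],"dr":[0,0,0],"hand":-1},{"linear":[0,0.0005,0],"dr":[0,0,0],"hand":0.5},{"linear":[0,0.0005,0],"dr":[0,0,0],"hand":0.6},{"linear":[0,0.0005,0],"dr":[0,0,0],"hand":0.8},{"linear":[0,0.0005,0],"dr":[0,0,0],"hand":1},{"linear":[0,0.0005,0],"dr":[0,0,0],"hand":1},{"linear":[0,-0.015,0],"dr":[0,0,0],"hand":1},{"linear":[0,-0.045,0],"dr":[0,0,0],"hand":1},{"linear":[0,-0.085,0],"dr":[0,0,0],"hand":1},{"linear":[0,-0.12,0],"dr":[0,0,0],"hand":1}]'
python3 go.py .542 .393 .16
python3 - <<'E'
from meas import *
bottles(dict(A,xl=(.623,-.209,.096)))
E
```

```text
t: 9.27
eef_pos: [0.6247, -0.2098, 0.1606]
tool_rot: [-0.001, 0.0, 0.707, -0.707]
contact_force: [1.3, -0.3, 0.1]
gripper_width: 0.997
t 9.27 p [ 0.6247 -0.2098  0.1606] w 0.997 F [ 1.3 -0.3  0.1]
R [[-1.0, -0.001, -0.001], [0.001, 0.0, -1.0], [0.001, -1.0, -0.0]] q [ 0.36  0.53 -0.18  1.65  0.11  0.98 -1.43]
[0.542, 0.393, 0.16] linear [ 0.0832  0.0009 -0.6027]
xl top [365.2 149.3] 336 [ 0.6249 -0.2111]
l top [ 94.8 179.3] 265 [0.5429 0.3939]
m top [275.7 139.3] 161 [ 0.6511 -0.0097]
s top [405.2 274. ] 70 [ 0.3502 -0.3072]
xl scene [175.  187.9] 326 [ 0.6234 -0.2103]
l scene [436.6 310.1] 391 [0.5418 0.3926]
m scene [234.3 244.5] 195 [ 0.6489 -0.0104]
s scene [226.7 129.1] 68 [ 0.3508 -0.3103]
```

```bash
python3 -m crank '[{"linear":[0.006,-0.02,-0.04],"dr":[0,0,0],"hand":1},{"linear":[0.011,-0.02,-0.08],"dr":[0,0,0],"hand":1},{"linear":[0.017,-0.02,-0.12],"dr":[0,0,0],"hand":1},{"linear":[0.022,-0.02,-0.16],"dr":[0,0,0],"hand":1},{"linear":[0.028,-0.02,-0.2],"dr":[0,0,0],"hand":1},{"linear":[0.033,-0.02,-0.24],"dr":[0,0,0],"hand":1},{"linear":[0.039,-0.02,-0.28],"dr":[0,0,0],"hand":1},{"linear":[0.044,-0.02,-0.32],"dr":[0,0,0],"hand":1},{"linear":[0.05,-0.02,-0.36],"dr":[0,0,0],"hand":1},{"linear":[0.055,-0.02,-0.4],"dr":[0,0,0],"hand":1}]' && python3 -m crank '[{"linear":[0.005,0,-0.04],"dr":[0,0,0],"hand":1},{"linear":[0.011,0,-0.08],"dr":[0,0,0],"hand":1},{"linear":[0.017,0,-0.12],"dr":[0,0,0],"hand":1},{"linear":[0.022,0,-0.16],"dr":[0,0,0],"hand":1},{"linear":[0.027,0,-0.195],"dr":[0,0,0],"hand":1},{"linear":[0.027,0.02,-0.203],"dr":[0,0,0],"hand":1},{"linear":[0.027,0.05,-0.203],"dr":[0,0,0],"hand":1},{"linear":[0.027,0.08,-0.203],"dr":[0,0,0],"hand":1},{"linear":[0.027,0.095,-0.203],"dr":[0,0,0],"hand":1},{"linear":[0.027,0.095,-0.203],"dr":[0,0,0],"hand":1}]'
python3 go.py .5425 .393 .022
```

```text
t: 10.2
eef_pos: [0.5695, 0.1919, 0.179]
tool_rot: [0.0, -0.0, -0.707, 0.707]
contact_force: [0.6, -0.7, -0.3]
gripper_width: 1.0
t: 11.03
eef_pos: [0.5409, 0.391, 0.0794]
tool_rot: [0.002, 0.002, -0.705, 0.709]
contact_force: [0.3, -0.6, -0.1]
gripper_width: 1.0
t 11.03 p [0.5409 0.391  0.0794] w 1.0 F [ 0.3 -0.6 -0.1]
R [[-1.0, -0.006, -0.0], [0.0, -0.005, -1.0], [0.006, -1.0, 0.005]] q [-0.51  0.65 -0.3   1.67  0.23  0.87 -2.47]
[0.5425, 0.393, 0.022] linear [-0.0019  0.0574 -0.0023]
```

```bash
python3 -m crank '[{"linear":[-0.0018,0.015,-0.002],"dr":[0,0,0],"hand":1},{"linear":[-0.0018,0.03,-0.002],"dr":[0,0,0],"hand":1},{"linear":[-0.0018,0.045,-0.002],"dr":[0,0,0],"hand":1},{"linear":[-0.0018,0.055,-0.002],"dr":[0,0,0],"hand":1},{"linear":[-0.0018,0.056,-0.002],"dr":[0,0,0],"hand":0.6},{"linear":[-0.0018,0.056,-0.002],"dr":[0,0,0],"hand":0.3},{"linear":[-0.0018,0.056,-0.002],"dr":[0,0,0],"hand":0},{"linear":[-0.0018,0.056,-0.002],"dr":[0,0,0],"hand":-1},{"linear":[-0.0018,0.056,-0.002],"dr":[0,0,0],"hand":-1},{"linear":[-0.0018,0.056,-0.002],"dr":[0,0,0],"hand":-1}]' && python3 -m crank '[{"linear":[0,0,0],"dr":[0,0,0],"hand":-1},{"linear":[0,0,0],"dr":[0,0,0],"hand":-1}]'
python3 go.py .3535 .305 .15
```

```text
t: 11.87
eef_pos: [0.5455, 0.3954, 0.0289]
tool_rot: [-0.0, 0.001, 0.707, -0.707]
contact_force: [1.5, 0.3, 3.4]
gripper_width: 0.615
t: 12.03
eef_pos: [0.5456, 0.3954, 0.0289]
tool_rot: [-0.0, 0.001, 0.707, -0.707]
contact_force: [-0.6, -0.7, 2.4]
gripper_width: 0.619
t 12.03 p [0.5456 0.3954 0.0289] w 0.619 F [-0.6 -0.7  2.4]
R [[-1.0, 0.001, -0.001], [0.001, 0.0, -1.0], [-0.001, -1.0, -0.0]] q [-0.53  0.72 -0.28  1.68  0.26  0.78 -2.49]
[0.3535, 0.305, 0.15] linear [ 0.1919 -0.1213  0.0905]
```

```bash
python3 -m crank '[{"linear":[0,-0.005,0],"dr":[0,0,0],"hand":-1},{"linear":[0,-0.02,0],"dr":[0,0,0],"hand":-1},{"linear":[0,-0.04,0.0],"dr":[0,0,0],"hand":-1},{"linear":[0.015,-0.06,0.007],"dr":[0,0,0],"hand":-1},{"linear":[0.045,-0.08,0.021],"dr":[0,0,0],"hand":-1},{"linear":[0.08,-0.09,0.038],"dr":[0,0,0],"hand":-1},{"linear":[0.115,-0.09,0.054],"dr":[0,0,0],"hand":-1},{"linear":[0.15,-0.09,0.071],"dr":[0,0,0],"hand":-1},{"linear":[0.178,-0.09,0.084],"dr":[0,0,0],"hand":-1},{"linear":[0.19,-0.09,0.09],"dr":[0,0,0],"hand":-1}]'  && python3 -m crank '[{"linear":[0,0,0],"dr":[0,0,0],"hand":-1},{"linear":[0,0.01,0],"dr":[0,0,0],"hand":-1},{"linear":[0,0.03,0],"dr":[0,0,0],"hand":-1},{"linear":[0,0.05,0],"dr":[0,0,0],"hand":-1},{"linear":[0,0.06,0],"dr":[0,0,0],"hand":-1},{"linear":[0,0.06,0],"dr":[0,0,0],"hand":-1},{"linear":[0,0.06,0],"dr":[0,0,0],"hand":-1}]'
python3 go.py .356 .305 .034
python3 - <<'E'
from h import *
im=bot.read_camera('scene');u=proj('scene',(.3535,.305,.05)).astype(int)
c=im[u[1]-80:u[1]+70,u[0]-90:u[0]+90]
cv2.imwrite('pics/c3.png',cv2.resize(c,None,fx=3,fy=3,interpolation=cv2.INTER_CUBIC))
E
```

```text
t: 12.87
eef_pos: [0.3513, 0.303, 0.119]
tool_rot: [-0.0, 0.001, -0.706, 0.708]
contact_force: [0.3, -0.5, -1.3]
gripper_width: 0.62
t: 13.45
eef_pos: [0.3556, 0.3056, 0.058]
tool_rot: [0.001, -0.0, -0.707, 0.707]
contact_force: [0.1, 0.1, -1.1]
gripper_width: 0.621
t 13.45 p [0.3556 0.3056 0.058 ] w 0.621 F [ 0.1  0.1 -1.1]
R [[-1.0, -0.001, -0.001], [0.001, -0.0, -1.0], [0.001, -1.0, 0.0]] q [-0.56  0.43 -0.33  2.16  0.24  0.6  -2.64]
[0.356, 0.305, 0.034] linear [-0.0004  0.024   0.0006]
```

View pics/c3.png

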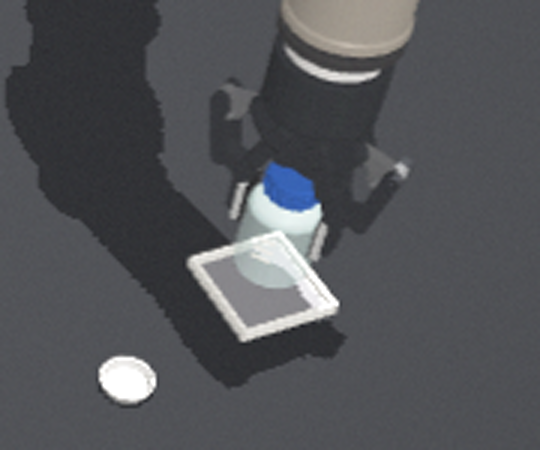

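```bash
python3 -c "
from meas import *
for c in ('scene','top'):
    C=caps(c);u=proj(c,(.3535,.305,.11));k=min(C,key=lambda k:np.hypot(*(k[0]-u)));print(c,u,k,ray(c,k[0],.11))
T.update(xl=T['l'])
print(bot.place_of('scene','bottle_l_mid')[:2],proj('scene',(.3535,.305,.074)))
"
```

```text
scene [443.11153941 220.67441686] (array([442.05208333, 222.16145833]), np.int32(192)) [0.35883248 0.30526843 0.11      ]
top [123.4284126 264.8933884] (array([72.83700441, 91.77826725]), np.int32(681)) [0.73543618 0.44784763 0.11      ]
[{'xy': [184.3, 221.3], 'score': 0.64}, {'xy': [442.2, 230.3], 'score': 0.57}] [439.36222661 232.66103054]
```

```bash
python3 -m crank '[{"linear":[0,0.004,0],"dr":[0,0,0],"hand":-1},{"linear":[0,0.009,0],"dr":[0,0,0],"hand":-1},{"linear":[0,0.014,0],"dr":[0,0,0],"hand":-1},{"linear":[0,0.017,0],"dr":[0,0,0],"hand":-1},{"linear":[0,0.019,0],"dr":[0,0,0],"hand":-1},{"linear":[0,0.02,0],"dr":[0,0,0],"hand":-1},{"linear":[0,0.021,0],"dr":[0,0,0],"hand":-1},{"linear":[0,0.022,0],"dr":[0,0,0],"hand":-1},{"linear":[0,0.023,0],"dr":[0,0,0],"hand":-1},{"linear":[0,0.024,0],"dr":[0,0,0],"hand":-1}]' && python3 -m crank '[{"linear":[0,0.0005,0],"dr":[0,0,0],"hand":-1},{"linear":[0,0.0005,0],"dr":[0,0,0],"hand":-1}]'
```

```text
t: 14.48
eef_pos: [0.3553, 0.3054, 0.0343]
tool_rot: [-0.0, 0.0, 0.707, -0.707]
contact_force: [-0.4, 0.1, -1.9]
gripper_width: 0.624
t: 14.65
eef_pos: [0.3552, 0.3053, 0.0337]
tool_rot: [0.0, -0.0, -0.707, 0.707]
contact_force: [0.3, 0.1, -0.2]
gripper_width: 0.619
```

```bash
python3 -m crank '[{"linear":[0,0.0005,0],"dr":[0,0,0],"hand":-1},{"linear":[0,0.001,0],"dr":[0,0,0],"hand":-1},{"linear":[0,0.001,0],"dr":[0,0,0],"hand":-1}]'
```

```text
t: 14.9
eef_pos: [0.3552, 0.3053, 0.0328]
tool_rot: [-0.0, 0.0, 0.707, -0.707]
contact_force: [0.2, 0.5, -0.8]
gripper_width: 0.623
```

```bash
python3 -m crank '[{"linear":[0,0.0005,0],"dr":[0,0,0],"hand":-1},{"linear":[0,0.001,0],"dr":[0,0,0],"hand":-1},{"linear":[0,0.001,0],"dr":[0,0,0],"hand":-1}]'
```

```text
t: 15.15
eef_pos: [0.3552, 0.3053, 0.0327]
tool_rot: [0.0, -0.0, -0.707, 0.707]
contact_force: [-2.9, -3.2, 13.6]
gripper_width: 0.619
```

Contact made: z has stopped and the force has risen. Releasing, then on to bottle m.

```bash
python3 -m crank '[{"linear":[0,0,0],"dr":[0,0,0],"hand":0.35},{"linear":[0,-0.0005,0],"dr":[0,0,0],"hand":0.45},{"linear":[0,-0.0005,0],"dr":[0,0,0],"hand":0.7},{"linear":[0,-0.0005,0],"dr":[0,0,0],"hand":1},{"linear":[0,-0.0005,0],"dr":[0,0,0],"hand":1},{"linear":[0,-0.0005,0],"dr":[0,0,0],"hand":1},{"linear":[0,-0.015,0],"dr":[0,0,0],"hand":1},{"linear":[0,-0.045,0],"dr":[0,0,0],"hand":1},{"linear":[0,-0.085,0],"dr":[0,0,0],"hand":1},{"linear":[0,-0.125,0],"dr":[0,0,0],"hand":1}]'
python3 go.py .65 -.01 .15
python3 - <<'E'
from meas import *
bottles(dict(xl=(.623,-.209,.096),l=(.3535,.305,.085),m=A['m'],s=A['s']))
cv2.imwrite('pics/s2.png',bot.read_camera('scene'))
E
```

```text
t: 15.98
eef_pos: [0.3542, 0.3047, 0.1575]
tool_rot: [0.001, 0.001, -0.707, 0.708]
contact_force: [0.8, 1.1, -0.5]
gripper_width: 1.0
t 15.98 p [0.3542 0.3047 0.1575] w 1.0 F [ 0.8  1.1 -0.5]
R [[-1.0, -0.002, -0.0], [0.0, -0.001, -1.0], [0.002, -1.0, 0.001]] q [-0.5   0.26 -0.39  2.09  0.13  0.82 -2.54]
[0.65, -0.01, 0.15] linear [-0.2959  0.0073  0.3146]
xl top [365.3 149.1] 349 [ 0.6253 -0.2113]
l top [127.6 272.1] 31 [0.3387 0.3034]
m top [275.7 139.3] 162 [ 0.6511 -0.0097]
s top [406.8 273.2] 110 [ 0.3522 -0.3109]
xl scene [174.9 187.7] 334 [ 0.6231 -0.2109]
l scene [441.2 228.6] 278 [0.3514 0.3055]
m scene [234.3 244.5] 195 [ 0.6489 -0.0104]
s scene [226.7 129.1] 68 [ 0.3508 -0.3103]
```

View pics/s2.png

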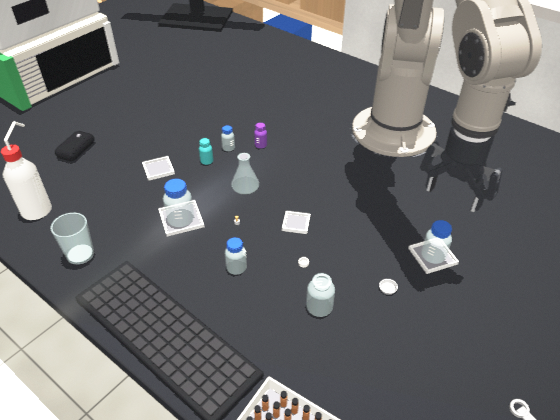

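XL (176,200) and L (438,240) both stand upright in their trays. Next is M.

```bash
python3 -m crank '[{"linear":[-0.028,-0.01,0.029],"dr":[0,0,0],"hand":1},{"linear":[-0.056,-0.01,0.058],"dr":[0,0,0],"hand":1},{"linear":[-0.084,-0.01,0.087],"dr":[0,0,0],"hand":1},{"linear":[-0.112,-0.01,0.116],"dr":[0,0,0],"hand":1},{"linear":[-0.14,-0.01,0.145],"dr":[0,0,0],"hand":1},{"linear":[-0.168,-0.01,0.174],"dr":[0,0,0],"hand":1},{"linear":[-0.196,-0.01,0.203],"dr":[0,0,0],"hand":1},{"linear":[-0.224,-0.01,0.232],"dr":[0,0,0],"hand":1},{"linear":[-0.25,-0.01,0.261],"dr":[0,0,0],"hand":1},{"linear":[-0.275,-0.01,0.29],"dr":[0,0,0],"hand":1}]' && python3 -m crank '[{"linear":[-0.018,0,0.022],"dr":[0,0,0],"hand":1},{"linear":[-0.021,0,0.025],"dr":[0,0,0],"hand":1},{"linear":[-0.021,0.02,0.025],"dr":[0,0,0],"hand":1},{"linear":[-0.021,0.05,0.025],"dr":[0,0,0],"hand":1},{"linear":[-0.021,0.08,0.025],"dr":[0,0,0],"hand":1},{"linear":[-0.021,0.09,0.025],"dr":[0,0,0],"hand":1},{"linear":[-0.021,0.09,0.025],"dr":[0,0,0],"hand":1},{"linear":[-0.021,0.09,0.025],"dr":[0,0,0],"hand":1}]'
python3 go.py .65 -.01 .016
```

```text
t: 16.97
eef_pos: [0.6302, 0.0132, 0.1648]
tool_rot: [0.001, 0.001, -0.707, 0.707]
contact_force: [-0.1, 0.8, -0.7]
gripper_width: 0.996
t: 17.63
eef_pos: [0.6505, -0.0096, 0.0764]
tool_rot: [0.001, 0.0, -0.707, 0.707]
contact_force: [0.9, -0.4, 0.1]
gripper_width: 1.0
t 17.63 p [ 0.6505 -0.0096  0.0764] w 1.0 F [ 0.9 -0.4  0.1]
R [[-1.0, -0.002, -0.0], [0.0, -0.0, -1.0], [0.002, -1.0, 0.0]] q [ 0.05  0.61 -0.18  1.72  0.14  0.82 -1.77]
[0.65, -0.01, 0.016] linear [0.0004 0.0604 0.0004]
```

```bash
python3 -m crank '[{"linear":[0,0.02,0],"dr":[0,0,0],"hand":1},{"linear":[0,0.04,0],"dr":[0,0,0],"hand":1},{"linear":[0,0.055,0],"dr":[0,0,0],"hand":0.7},{"linear":[0,0.06,0],"dr":[0,0,0],"hand":0.5},{"linear":[0,0.06,0],"dr":[0,0,0],"hand":0.3},{"linear":[0,0.06,0],"dr":[0,0,0],"hand":0.1},{"linear":[0,0.06,0],"dr":[0,0,0],"hand":-0.1},{"linear":[0,0.06,0],"dr":[0,0,0],"hand":-1},{"linear":[0,0.06,0],"dr":[0,0,0],"hand":-1},{"linear":[0,0.06,0],"dr":[0,0,0],"hand":-1}]' && python3 -m crank '[{"linear":[0,0,0],"dr":[0,0,0],"hand":-1},{"linear":[0,0,0],"dr":[0,0,0],"hand":-1}]'
python3 go.py .534 -.3876 .15
```

```text
t: 18.47
eef_pos: [0.6521, -0.0099, 0.0182]
tool_rot: [0.001, 0.001, 0.707, -0.707]
contact_force: [-0.5, -0.9, 6.1]
gripper_width: 0.505
t: 18.63
eef_pos: [0.6521, -0.0099, 0.0182]
tool_rot: [0.001, 0.001, 0.707, -0.707]
contact_force: [-0.6, -0.3, 7.1]
gripper_width: 0.501
t 18.63 p [ 0.6521 -0.0099  0.0182] w 0.501 F [-0.6 -0.3  7.1]
R [[-1.0, 0.002, -0.001], [0.001, 0.0, -1.0], [-0.002, -1.0, -0.0]] q [ 0.04  0.69 -0.17  1.74  0.16  0.72 -1.78]
[0.534, -0.3876, 0.15] linear [ 0.1174 -0.1321  0.3778]
```

```bash
python3 -m crank '[{"linear":[0,-0.005,0],"dr":[0,0,0],"hand":-1},{"linear":[0,-0.025,0],"dr":[0,0,0],"hand":-1},{"linear":[0,-0.055,0],"dr":[0,0,0],"hand":-1},{"linear":[0,-0.09,0],"dr":[0,0,0],"hand":-1},{"linear":[0,-0.125,0],"dr":[0,0,0],"hand":-1},{"linear":[0.003,-0.155,0.01],"dr":[0,0,0],"hand":-1},{"linear":[0.01,-0.175,0.03],"dr":[0,0,0],"hand":-1},{"linear":[0.02,-0.185,0.06],"dr":[0,0,0],"hand":-1},{"linear":[0.031,-0.19,0.097],"dr":[0,0,0],"hand":-1},{"linear":[0.042,-0.19,0.134],"dr":[0,0,0],"hand":-1}]' && python3 -m crank '[{"linear":[0.012,0,0.037],"dr":[0,0,0],"hand":-1},{"linear":[0.023,0,0.074],"dr":[0,0,0],"hand":-1},{"linear":[0.035,0,0.111],"dr":[0,0,0],"hand":-1},{"linear":[0.046,0,0.148],"dr":[0,0,0],"hand":-1},{"linear":[0.057,0,0.183],"dr":[0,0,0],"hand":-1},{"linear":[0.067,0,0.215],"dr":[0,0,0],"hand":-1},{"linear":[0.073,0,0.235],"dr":[0,0,0],"hand":-1},{"linear":[0.075,0,0.244],"dr":[0,0,0],"hand":-1},{"linear":[0.075,0,0.244],"dr":[0,0,0],"hand":-1}]'
python3 go.py .535 -.3876 .045
```

```text
t: 19.47
eef_pos: [0.6091, -0.1445, 0.209]
tool_rot: [-0.001, -0.001, -0.707, 0.707]
contact_force: [0.9, -0.6, 0.2]
gripper_width: 0.505
t: 20.22
eef_pos: [0.5321, -0.3904, 0.2067]
tool_rot: [0.002, -0.001, -0.707, 0.707]
contact_force: [0.1, 0.1, 0.1]
gripper_width: 0.504
t 20.22 p [ 0.5321 -0.3904  0.2067] w 0.504 F [0.1 0.1 0.1]
R [[-1.0, -0.001, -0.005], [0.005, -0.001, -1.0], [0.001, -1.0, 0.001]] q [ 0.61  0.48 -0.09  1.61  0.05  1.05 -1.08]
[0.535, -0.3876, 0.045] linear [-0.003   0.1617 -0.0029]
```

```bash
python3 -m crank '[{"linear":[0,0.02,0],"dr":[0,0,0],"hand":-1},{"linear":[0,0.05,0],"dr":[0,0,0],"hand":-1},{"linear":[0,0.085,0],"dr":[0,0,0],"hand":-1},{"linear":[0,0.115,0],"dr":[0,0,0],"hand":-1},{"linear":[0,0.14,0],"dr":[0,0,0],"hand":-1},{"linear":[0,0.155,0],"dr":[0,0,0],"hand":-1},{"linear":[0,0.16,0],"dr":[0,0,0],"hand":-1},{"linear":[0,0.16,0],"dr":[0,0,0],"hand":-1},{"linear":[0,0.16,0],"dr":[0,0,0],"hand":-1}]'
python3 go.py .535 -.3876 .0222
python3 - <<'E'
from h import *
im=bot.read_camera('scene');u=proj('scene',(.534,-.388,.05)).astype(int)
c=im[u[1]-80:u[1]+90,u[0]-90:u[0]+90]
cv2.imwrite('pics/c4.png',cv2.resize(c,None,fx=3,fy=3,interpolation=cv2.INTER_CUBIC))
E
```

```text
t: 20.97
eef_pos: [0.5351, -0.3866, 0.0477]
tool_rot: [0.001, 0.0, 0.707, -0.707]
contact_force: [0.6, 0.1, 0.7]
gripper_width: 0.502
t 20.97 p [ 0.5351 -0.3866  0.0477] w 0.502 F [0.6 0.1 0.7]
R [[-1.0, 0.001, 0.001], [-0.001, 0.0, -1.0], [-0.001, -1.0, -0.0]] q [ 0.6   0.66 -0.09  1.72  0.08  0.77 -1.1 ]
[0.535, -0.3876, 0.0222] linear [0.0001 0.0255 0.001 ]
```

View pics/c4.png

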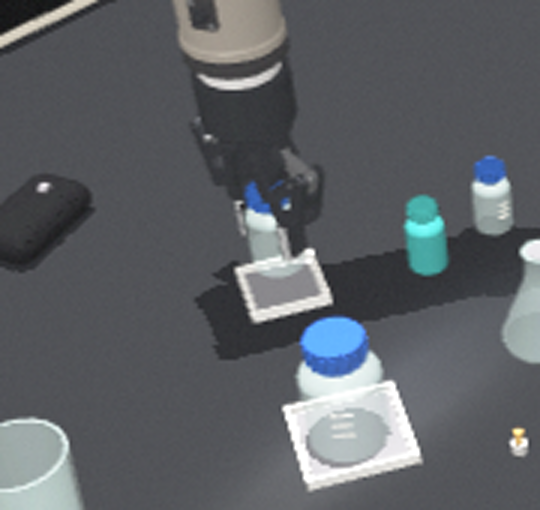

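M hovers upright over its tray, and XL's foot is centred inside its own. Creeping down.

```bash
python3 -m crank '[{"linear":[0,0.004,0],"dr":[0,0,0],"hand":-1},{"linear":[0,0.009,0],"dr":[0,0,0],"hand":-1},{"linear":[0,0.014,0],"dr":[0,0,0],"hand":-1},{"linear":[0,0.018,0],"dr":[0,0,0],"hand":-1},{"linear":[0,0.02,0],"dr":[0,0,0],"hand":-1},{"linear":[0,0.021,0],"dr":[0,0,0],"hand":-1},{"linear":[0,0.022,0],"dr":[0,0,0],"hand":-1},{"linear":[0,0.023,0],"dr":[0,0,0],"hand":-1},{"linear":[0,0.024,0],"dr":[0,0,0],"hand":-1},{"linear":[0,0.024,0],"dr":[0,0,0],"hand":-1}]' && python3 -m crank '[{"linear":[0,0.0005,0],"dr":[0,0,0],"hand":-1},{"linear":[0,0.001,0],"dr":[0,0,0],"hand":-1},{"linear":[0,0.001,0],"dr":[0,0,0],"hand":-1}]'
```

```text
t: 21.85
eef_pos: [0.5336, -0.3878, 0.0227]
tool_rot: [-0.0, 0.0, 0.707, -0.707]
contact_force: [0.4, 0.5, -0.5]
gripper_width: 0.505
t: 22.1
eef_pos: [0.5338, -0.3879, 0.0223]
tool_rot: [0.0, -0.0, -0.707, 0.707]
contact_force: [-1.0, 0.6, 2.2]
gripper_width: 0.506
```

Contact, as expected at z = 0.0222. Releasing.

```bash
python3 -m crank '[{"linear":[0,0,0],"dr":[0,0,0],"hand":0.1},{"linear":[0,0,0],"dr":[0,0,0],"hand":0.25},{"linear":[0,0,0],"dr":[0,0,0],"hand":0.5},{"linear":[0,0,0],"dr":[0,0,0],"hand":1},{"linear":[0,0,0],"dr":[0,0,0],"hand":1},{"linear":[0,0,0],"dr":[0,0,0],"hand":1},{"linear":[0,-0.015,0],"dr":[0,0,0],"hand":1},{"linear":[0,-0.045,0],"dr":[0,0,0],"hand":1},{"linear":[0,-0.085,0],"dr":[0,0,0],"hand":1},{"linear":[0,-0.125,0],"dr":[0,0,0],"hand":1}]'
python3 go.py .351 -.3105 .15
```

```text
t: 22.93
eef_pos: [0.533, -0.3874, 0.1486]
tool_rot: [-0.001, -0.0, 0.707, -0.707]
contact_force: [1.2, -0.5, 0.2]
gripper_width: 1.0
t 22.93 p [ 0.533  -0.3874  0.1486] w 1.0 F [ 1.2 -0.5  0.2]
R [[-1.0, -0.001, -0.001], [0.001, 0.001, -1.0], [0.001, -1.0, -0.001]] q [ 0.6   0.53 -0.1   1.66  0.06  0.95 -1.09]
[0.351, -0.3105, 0.15] linear [ 0.1821 -0.0012 -0.0768]
```

```bash
python3 -m crank '[{"linear":[0.038,0,-0.016],"dr":[0,0,0],"hand":1},{"linear":[0.076,0,-0.032],"dr":[0,0,0],"hand":0.5},{"linear":[0.114,0,-0.048],"dr":[0,0,0],"hand":0.5},{"linear":[0.15,0,-0.063],"dr":[0,0,0],"hand":0.5},{"linear":[0.175,0,-0.074],"dr":[0,0,0],"hand":0.5},{"linear":[0.182,0,-0.077],"dr":[0,0,0],"hand":0.5},{"linear":[0.182,0.03,-0.077],"dr":[0,0,0],"hand":0.5},{"linear":[0.182,0.06,-0.077],"dr":[0,0,0],"hand":0.5},{"linear":[0.182,0.077,-0.077],"dr":[0,0,0],"hand":0.5},{"linear":[0.182,0.077,-0.077],"dr":[0,0,0],"hand":0.5}]'
python3 -m crank '[{"linear":[0,0,0],"dr":[0,0,0],"hand":0.5},{"linear":[0,0,0],"dr":[0,0,0],"hand":0.5}]'
python3 go.py .351 -.3105 .014
python3 - <<'E'
from h import *
im=bot.read_camera('scene');u=proj('scene',(.351,-.31,.05)).astype(int)
c=im[u[1]-70:u[1]+60,u[0]-70:u[0]+70]
cv2.imwrite('pics/c5.png',cv2.resize(c,None,fx=4,fy=4,interpolation=cv2.INTER_CUBIC))
E
```

```text
t: 23.77
eef_pos: [0.3507, -0.3097, 0.0678]
tool_rot: [-0.001, -0.001, 0.708, -0.706]
contact_force: [-0.9, 0.2, 0.0]
gripper_width: 0.75
t: 23.93
eef_pos: [0.3529, -0.3114, 0.0711]
tool_rot: [-0.0, -0.001, -0.707, 0.708]
contact_force: [0.6, 0.2, -0.1]
gripper_width: 0.75
t 23.93 p [ 0.3529 -0.3114  0.0711] w 0.75 F [ 0.6  0.2 -0.1]
R [[-1.0, 0.002, -0.001], [0.001, -0.001, -1.0], [-0.002, -1.0, 0.001]] q [ 0.68  0.38 -0.11  2.16  0.07  0.6  -1.05]
[0.351, -0.3105, 0.014] linear [ 0.002   0.0571 -0.001 ]
```

View pics/c5.png

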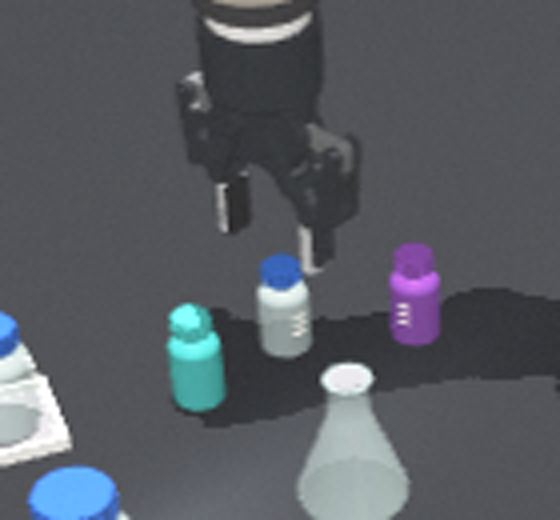

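The jaws are above the blue-capped s bottle at about (283,300), and both decoys are clear. Descending.

```bash
python3 -m crank '[{"linear":[0.001,0.015,-0.001],"dr":[0,0,0],"hand":0.5},{"linear":[0.001,0.03,-0.001],"dr":[0,0,0],"hand":0.5},{"linear":[0.001,0.045,-0.001],"dr":[0,0,0],"hand":0.5},{"linear":[0.001,0.055,-0.001],"dr":[0,0,0],"hand":0.5},{"linear":[0.001,0.0555,-0.001],"dr":[0,0,0],"hand":0.3},{"linear":[0.001,0.0555,-0.001],"dr":[0,0,0],"hand":0.1},{"linear":[0.001,0.0555,-0.001],"dr":[0,0,0],"hand":-0.1},{"linear":[0.001,0.0555,-0.001],"dr":[0,0,0],"hand":-0.3},{"linear":[0.001,0.0555,-0.001],"dr":[0,0,0],"hand":-1},{"linear":[0.001,0.0555,-0.001],"dr":[0,0,0],"hand":-1}]' 30 && python3 -m crank '[{"linear":[0,0,0],"dr":[0,0,0],"hand":-1},{"linear":[0,0,0],"dr":[0,0,0],"hand":-1}]'
python3 go.py .4642 .0102 .15
```

```text
t: 24.82
eef_pos: [0.3514, -0.3102, 0.0153]
tool_rot: [-0.0, -0.001, -0.707, 0.707]
contact_force: [-0.9, 0.7, 7.9]
gripper_width: 0.384
t: 24.98
eef_pos: [0.3514, -0.3102, 0.0153]
tool_rot: [-0.0, -0.001, -0.707, 0.707]
contact_force: [-1.0, 0.7, 7.5]
gripper_width: 0.388
t 24.98 p [ 0.3514 -0.3102  0.0153] w 0.388 F [-1.   0.7  7.5]
R [[-1.0, 0.002, -0.001], [0.001, -0.001, -1.0], [-0.002, -1.0, 0.001]] q [ 0.67  0.49 -0.09  2.19  0.09  0.47 -1.07]
[0.4642, 0.0102, 0.15] linear [-0.1128 -0.1349 -0.3203]
```

```bash
python3 -m crank '[{"linear":[0,-0.005,0],"dr":[0,0,0],"hand":-1},{"linear":[0,-0.025,0],"dr":[0,0,0],"hand":-1},{"linear":[0,-0.055,0],"dr":[0,0,0],"hand":-1},{"linear":[0,-0.09,0],"dr":[0,0,0],"hand":-1},{"linear":[0,-0.125,0],"dr":[0,0,0],"hand":-1},{"linear":[-0.01,-0.155,-0.01],"dr":[0,0,0],"hand":-1},{"linear":[-0.03,-0.17,-0.025],"dr":[0,0,0],"hand":-1},{"linear":[-0.055,-0.175,-0.05],"dr":[0,0,0],"hand":-1},{"linear":[-0.075,-0.175,-0.08],"dr":[0,0,0],"hand":-1},{"linear":[-0.09,-0.175,-0.112],"dr":[0,0,0],"hand":-1}]' && python3 -m crank '[{"linear":[-0.008,0,-0.036],"dr":[0,0,0],"hand":-1},{"linear":[-0.014,0,-0.073],"dr":[0,0,0],"hand":-1},{"linear":[-0.018,0,-0.11],"dr":[0,0,0],"hand":-1},{"linear":[-0.021,0,-0.145],"dr":[0,0,0],"hand":-1},{"linear":[-0.022,0,-0.175],"dr":[0,0,0],"hand":-1},{"linear":[-0.0225,0,-0.197],"dr":[0,0,0],"hand":-1},{"linear":[-0.0225,0.01,-0.2083],"dr":[0,0,0],"hand":-1},{"linear":[-0.0225,0.03,-0.2083],"dr":[0,0,0],"hand":-1},{"linear":[-0.0225,0.055,-0.2083],"dr":[0,0,0],"hand":-1},{"linear":[-0.0225,0.08,-0.2083],"dr":[0,0,0],"hand":-1}]' && python3 -m crank '[{"linear":[0,0.025,0],"dr":[0,0,0],"hand":-1},{"linear":[0,0.045,0],"dr":[0,0,0],"hand":-1},{"linear":[0,0.06,0],"dr":[0,0,0],"hand":-1},{"linear":[0,0.065,0],"dr":[0,0,0],"hand":-1},{"linear":[0,0.065,0],"dr":[0,0,0],"hand":-1},{"linear":[0,0.065,0],"dr":[0,0,0],"hand":-1}]'
python3 go.py .4642 .0102 .0193
python3 - <<'E'
from h import *
im=bot.read_camera('scene');u=proj('scene',(.464,.01,.05)).astype(int)
c=im[u[1]-70:u[1]+60,u[0]-70:u[0]+70]
cv2.imwrite('pics/c6.png',cv2.resize(c,None,fx=4,fy=4,interpolation=cv2.INTER_CUBIC))
E
```

```text
t: 25.82
eef_pos: [0.4426, -0.1971, 0.1908]
tool_rot: [-0.0, -0.002, -0.707, 0.708]
contact_force: [0.2, -0.3, -1.3]
gripper_width: 0.387
t: 26.65
eef_pos: [0.4639, 0.0108, 0.1094]
tool_rot: [-0.001, -0.001, -0.707, 0.707]
contact_force: [0.3, -0.0, -0.6]
gripper_width: 0.385
t: 27.15
eef_pos: [0.4638, 0.0106, 0.0449]
tool_rot: [0.0, -0.0, -0.707, 0.707]
contact_force: [-0.3, -0.3, -0.6]
gripper_width: 0.39
t 27.15 p [0.4638 0.0106 0.0449] w 0.39 F [-0.3 -0.3 -0.6]
R [[-1.0, 0.001, -0.001], [0.001, -0.0, -1.0], [-0.001, -1.0, 0.0]] q [ 0.09  0.44 -0.29  2.18  0.24  0.55 -1.95]
[0.4642, 0.0102, 0.0193] linear [-0.0004  0.0256  0.0004]
```

View pics/c6.png

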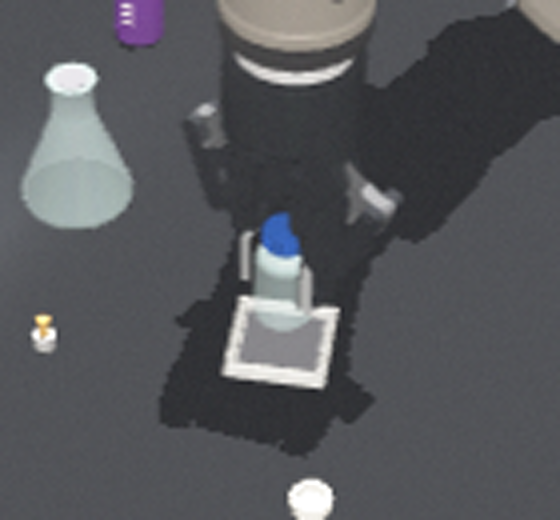

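S is upright over its tray. Creeping down the last 25 mm.

```bash
python3 -m crank '[{"linear":[0,0.004,0],"dr":[0,0,0],"hand":-1},{"linear":[0,0.009,0],"dr":[0,0,0],"hand":-1},{"linear":[0,0.014,0],"dr":[0,0,0],"hand":-1},{"linear":[0,0.018,0],"dr":[0,0,0],"hand":-1},{"linear":[0,0.02,0],"dr":[0,0,0],"hand":-1},{"linear":[0,0.021,0],"dr":[0,0,0],"hand":-1},{"linear":[0,0.022,0],"dr":[0,0,0],"hand":-1},{"linear":[0,0.023,0],"dr":[0,0,0],"hand":-1},{"linear":[0,0.024,0],"dr":[0,0,0],"hand":-1},{"linear":[0,0.024,0],"dr":[0,0,0],"hand":-1}]' && python3 -m crank '[{"linear":[0,0.0005,0],"dr":[0,0,0],"hand":-1},{"linear":[0,0.001,0],"dr":[0,0,0],"hand":-1},{"linear":[0,0.0015,0],"dr":[0,0,0],"hand":-1},{"linear":[0,0.0015,0],"dr":[0,0,0],"hand":-1}]'
```

```text
t: 28.03
eef_pos: [0.4635, 0.0105, 0.0202]
tool_rot: [-0.0, 0.0, 0.707, -0.707]
contact_force: [0.2, -0.3, -0.1]
gripper_width: 0.389
t: 28.37
eef_pos: [0.4636, 0.0105, 0.0193]
tool_rot: [0.0, -0.0, -0.707, 0.707]
contact_force: [-1.5, 0.1, 6.9]
gripper_width: 0.39
```

```bash
python3 -m crank '[{"linear":[0,0,0],"dr":[0,0,0],"hand":-0.15},{"linear":[0,0,0],"dr":[0,0,0],"hand":0},{"linear":[0,0,0],"dr":[0,0,0],"hand":0.3},{"linear":[0,0,0],"dr":[0,0,0],"hand":0.6},{"linear":[0,0,0],"dr":[0,0,0],"hand":0.6},{"linear":[0,-0.015,0],"dr":[0,0,0],"hand":0.6},{"linear":[0,-0.045,0],"dr":[0,0,0],"hand":0.6},{"linear":[0,-0.085,0],"dr":[0,0,0],"hand":0.6},{"linear":[0,-0.125,0],"dr":[0,0,0],"hand":0.6},{"linear":[0,-0.16,0],"dr":[0,0,0],"hand":0.6}]' && python3 -m crank '[{"linear":[0,-0.02,0.04],"dr":[0,0,0],"hand":0.6},{"linear":[0,-0.02,0.08],"dr":[0,0,0],"hand":0.6},{"linear":[-0.01,-0.02,0.12],"dr":[0,0,0],"hand":0.6},{"linear":[-0.01,-0.02,0.14],"dr":[0,0,0],"hand":0.6},{"linear":[-0.01,-0.02,0.14],"dr":[0,0,0],"hand":0.6},{"linear":[-0.01,-0.02,0.14],"dr":[0,0,0],"hand":0.6}]'
python3 - <<'E'
from meas import *
bottles(dict(xl=(.623,-.209,.096),l=(.3535,.305,.085),m=(.534,-.3876,.074),s=(.4642,.0102,.0635)))
cv2.imwrite('pics/s3.png',cv2.resize(bot.read_camera('scene')[110:410,130:530],None,fx=2,fy=2,interpolation=cv2.INTER_CUBIC))
for n,z in(('open_bottle_mid',.042),('flask_mid',.046)):
    print(n,[(d['score'],ray('scene',d['xy'],z)[:2].round(3)) for d in bot.place_of('scene',n)[:2]])
E
python3 go.py
```

```text
t: 29.2
eef_pos: [0.4633, 0.0107, 0.181]
tool_rot: [-0.0, 0.0, 0.707, -0.707]
contact_force: [0.4, -0.6, -0.5]
gripper_width: 0.798
t: 29.7
eef_pos: [0.4729, -0.1306, 0.1986]
tool_rot: [-0.002, 0.001, 0.707, -0.707]
contact_force: [-0.4, 0.7, -0.6]
gripper_width: 0.798
xl top [442.3 193.8] 172 [ 0.5278 -0.3815]
l top [126.5 265.5] 262 [0.3528 0.3068]
m top [442.3 193.8] 172 [ 0.5323 -0.3904]
s top [264.7 219.6] 82 [0.4641 0.0104]
xl scene [174.9 187.7] 331 [ 0.6229 -0.2111]
l scene [441.2 228.3] 282 [0.3507 0.3051]
m scene [154.2 145.2] 126 [ 0.5307 -0.3891]
s scene [297.  203.3] 96 [0.4633 0.0105]
open_bottle_mid [(0.77, array([0.623, 0.189]))]
flask_mid [(0.57, array([ 0.448, -0.166]))]
t 29.95 p [ 0.4734 -0.128   0.1987] w 0.799 F [0.2 0.7 0.1]
R [[-1.0, -0.0, 0.002], [-0.002, 0.0, -1.0], [0.0, -1.0, -0.0]] q [ 0.37  0.23 -0.27  2.01  0.07  0.92 -1.5 ]
```

View pics/s3.png

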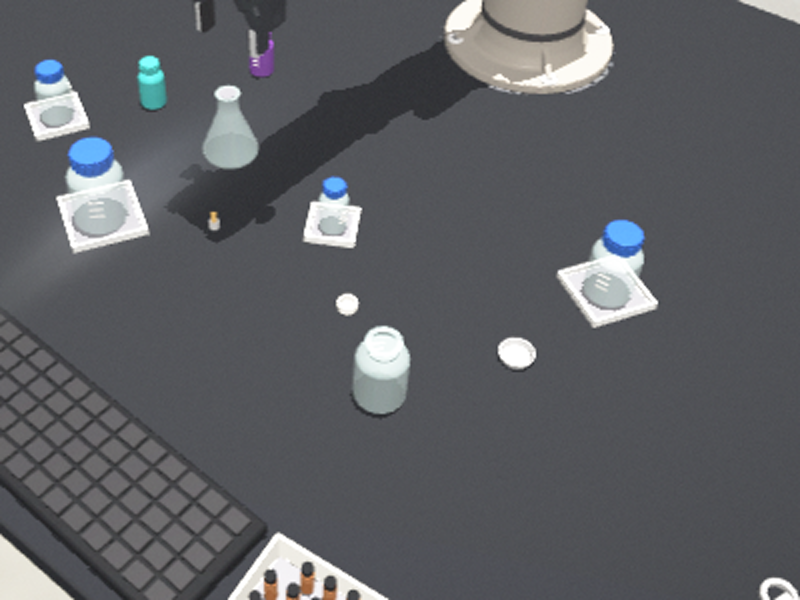

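All four bottles stand upright within their trays, the bystanders haven't moved, and the gripper is clear.

```bash
python3 -c "
from station import bot
print(bot.hand_in())"
```

```text
the job is handed in; nothing more can be done
None
```

All four capped bottles now stand upright in their own-size trays, and I handed the job in at about t = 30 s. I placed them in the order XL, L, M, S, lowering each slowly until it touched the tray floor and releasing it there.

**Placement:** my last camera checks put every cap within about 4 mm of its tray centre, and the final picture shows each foot inside its tray walls.
- **XL:** the overhead view of this bottle was blocked at the end and matched M's cap instead, so its final figure comes from the scene camera. An overhead reading taken earlier, after it was placed, agreed.
- **L:** one overhead reading, taken while the gripper was partly in the way, was 15 mm off. The clear reading at the end agreed with the scene camera.

**Bystanders:** the open bottle measured within about 4 mm of where it started, and the flask within about 10 mm, which is within the scatter between the two cameras. The final picture shows both upright, and the purple and turquoise bottles were not touched.

**Forces:** the largest force in the readings was about 14 N, as L touched down.

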